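# Stack a nested tray over a pipe off-cut by turning it half round

## Task

The two grey stack-nest trays stand nested, the upper one holding loose fasteners. Lift the upper tray out and stand it on the wooden board beside the other, stand the pipe off-cut upright on the floor of the lower tray, then put the upper tray back turned half round from how it was nested, so that it stands level on the lower tray's lugs above the pipe; lower it right down on to the lugs before you let go. Keep the fasteners in their tray and leave the other things on board and bench alone.

Things in the scene. Friction and masses are not known exactly. Their poses are not given: they have to be found in the camera images.
- board_top (a point): centre of the top face of a fixed wooden work board that lies over cables on the bench, 70 mm above the bench top; x away from the robot, y to its left. The board is 300 mm deep (x) and 730 mm long (y). The trays and the pipe stand on it, the trays on one half, the pipe on the other, the middle free; a steel punch lies along its front edge
- tray_lower: lower grey plastic stack-nest tray, 0.35 kg, loose on the board. Origin: centre of its underside; y along its length, x across, z up. 140 x 190 mm (x, y) at the rim, tapering to 122 x 172 at the base, 68 high; rolled rim adds 3 mm all round. Walls 2.2, floor 2.5 mm thick. A blank white card marks the -y end wall outside. A hand grip as in the upper tray stands in the middle of its floor
- lower_lugs (a point): point on the lower tray's axis 58 mm above its underside, level with the flat tops of its 4 lugs (10 mm under the rim). Lugs stand on the long walls at y -38 and +64 mm, 18 mm long, and reach in to x +-52. The upper tray turned half round (its card over the cardless end) rests its base here inside the rim, with about 5 mm play all round; its hand grip is hollow below and clears the lower one
- lower_bay (a point): clearest spot for the pipe: on the lower tray's floor at x 0, y +40 mm, 2.5 mm above the underside; axes as the tray's. Free floor from the foot of the hand grip to the end wall: y 12 to 83 mm (likewise -12 to -83). Hollow pilasters under the lugs, 26 mm long in y and 29.5 high, leave +-48 mm in x beside them and +-58 elsewhere
- tray_upper: upper tray, of the same shape, axes and origin; 0.24 to 0.39 kg, and 0.1 kg of fasteners. At the start nested in the lower one with the same heading, 30 mm higher (cards at the same end; only 27 mm left over the lower floor): its channels, open below and outside, have slid over the lower lugs with 2 mm play. Lift it straight up, at least 40 mm to be clear, by the bar of its hand grip
- upper_grip (a point): centre of the top face of the upper tray's hand grip bar, 56 mm above the tray's underside; axes as the tray's. The bar is 56 mm long (x) and 16 mm thick (y), its side faces upright down to 29.5 mm above the underside; below that a foot 64 x 24 mm. Pinch it from above, fingers closing along y; the centre of mass lies near the middle
- upper_card (a point): card on the upper tray's -y end wall (95 mm from the tray's centre, 46 mm above its underside); axes as the tray's
- lower_card (a point): card on the lower tray's -y end wall, in the same place
- pipe: short galvanised pipe off-cut, standing upright: 42 mm outside diameter, 50 mm high, about 0.12 kg. Origin: centre of its lower end, z along its axis
- hex_bolt: hex bolt, 67 mm long and up to 20 mm thick, lying loose in the upper tray; origin under its middle
- big_nut: hex nut 28 mm across corners, 12 mm high, loose in the upper tray; origin: centre of its underside
- glass_jar: bystander: jar with a green lid, 69 mm across, 84 mm high; origin: centre of its underside
- drilled_bar: bystander: drilled flat steel bar lying flat, 110 x 30 x 8 mm; origin: centre of its underside

How it is judged:
By the outcome, as a careful person would: the job done as asked, in the order asked, and still so for the second after the job is handed in, with the robot touching nothing.
It also fails if it takes over 72 s, if anything falls off the work surface, if the arm or the gripper's body presses on something with over 40 N, if the wrist force passes 120 N, or if a joint passes its speed limit or range.

## Robot

A 7-joint arm with a two-finger parallel gripper is mounted at the origin on a cart in front of the work surface, level with it; the furniture and walls round the work are solid. World frame = base frame: x ahead of the robot, y to its left, z up, the work surface at z = 0. Lengths are in mm, angles in rad, forces in N, time in s.
With the tool pointing down it reaches from about 400 to 900 mm from the base axis. Payload 5.5 kg.
Tool frame: the origin (TCP) lies midway between the tips of the shut fingers; the grasp point (between the pads) lies 19 mm behind it; z points along the fingers, y is the line along which they close (so a half turn about z gives the same grasp; the last joint's range is limited). The gripper opens to 92 mm and grips with 3 to 60 N. Pads are 19 mm wide; open, the fingers measure 130 mm over their backs; the gripper's body (75 mm by 190 mm) begins 47 mm behind the grasp point.
Start: joints at [-1.012, 0.501, -0.427, 1.55, 0.221, 1.138, -0.21], TCP at [189.439, 621.782, 195.229] pointing down, gripper open.
Joint ranges: [-2.88, 2.88], [-0.31, 2.03], [-1.54, 1.56], [0.2, 2.42], [-1.41, 4.55], [0.19, 2.02], [-2.57, 2.57]. Speed limits (rad/s): [2.57, 2.57, 3.14, 3.14, 3.14, 3.14, 3.14].

## Interface

Orientations are given as a unit quaternion [w, x, y, z].
In Python, from plant import r gives the robot as it stands.
- The arm moves only by the shell command python3 -m inch 'ROWS' [FORCE]. ROWS is JSON, a list of rows, each an object with "dp": the shift along the tool's x, y, z in cm, a list of three; "twist": the turn about the tool's z in degrees; "jaw": the finger opening in cm, from 0 to 9.18. In form: [{"dp": [x, y, z], "twist": twist, "jaw": jaw}, ...]. A call has exactly 5 rows; each row is the pose to reach, as a shift and turn from the pose commanded when the call began, along the tool's axes at that moment; what a row does not reach only later rows make up. A row lasts 1/10 s, in which the tool goes at most 50 mm and 8.59 degrees, less where a joint would pass 70% of its speed; a pose out of reach is approached as far as the arm can. A call with a gripper value outside its range is refused whole. The fingers move at their own pace and stop on an object; FORCE is the grip in N (left out, the last holds). Time passes only in rows, so rows that repeat a pose let the fingers close, or fill a call up. It gives the time, the measured TCP pose, the force, the opening and the grip force at its end, in the units of the state.
- r.read_state(): the state, without advancing time (a new reading comes with each control period).
- r.snapshot(name): name is "scene" or "top" or "wrist"; returns (picture, depth): 480x640x3 uint8, red, green, blue; 480x640 float32, mm along the optical axis (not along the pixel's ray), 0 where there is no reading.
- r.camera_info(name): a dict with "fx", "fy", "cx", "cy" (pixels), "R" (3x3) and "t" (3): a world point X has camera coordinates R X + t. Camera axes: x right, y down, z forward; pixel columns grow to the right and rows downward; lengths in mm; the calibration is good to about 2 mm. A picture is of the moment at which its call begins: read the wrist's pose just before it. camera_info takes no time and is no camera call; for the wrist camera it gives the pose at the moment of the call.
- r.sign_off(): hands the job in; it is judged then, once.
Trained networks look in the newest picture that a camera, given by its name, has taken for a name from the list of things; names that differ only in an ending like _2 or _b are one class to them, and where a whole thing is asked for, a point or a joint stands for the part that bears it (a point fixed in the world has none). Each returns a list of dicts, best first, with "p" (0 to 1); they miss things now and then, are a little off and sometimes report something else, mostly with a low value. They report only what shows in the picture. A call takes as long as a camera call.
- r.search_frame(camera, query): "xy" ([column, row] in pixels, amid what is visible of it).
- r.outline_of(camera, query): "pixels" (480x640 bool, what is visible of it) and "xy" ([column, row] in pixels, amid what is visible of it).
The state is a dict: "time": time; "joint_positions": joint angles; "joint_velocities": joint speeds; "joint_torque": joint torques, N m; "ee_pos": TCP position; "orientation": TCP orientation; "force": force on the tool from outside, world axes, zero at the start; "wrist_torque": the same for the moment, N m; "opening": finger opening in mm; "gripper_force": force on a finger pad.
Only numpy, scipy, OpenCV 4.12 (cv2) and the standard library are available. Lean on these libraries where they do the work, as an engineer would, in place of code of your own. Each camera call takes 0.05 s, during which the arm holds its last target. There are 200 camera calls.

## Working session

There is one attempt and no reset: what is moved stays moved. The work goes in short steps, Python scripts to look and compute and a shell command to move; the robot and the scene stay as the last step left them, time stands still between calls to the robot, and variables do not carry over. Pictures are saved under pics/ and viewed, at most 10 in all, crops included, and the job is handed in when it is done.

```bash
ls; mkdir -p pics
cat > h.py <<'E'
import numpy as np,cv2
from plant import r
def save(n,img): cv2.imwrite('pics/'+n,img[:,:,::-1])
def cloud(cam,d):
    c=r.camera_info(cam);v,u=np.mgrid[0:480,0:640]
    P=np.stack([(u-c['cx'])/c['fx']*d,(v-c['cy'])/c['fy']*d,d],-1)
    return (P-np.array(c['t']))@np.array(c['R'])
def st():
    s=r.read_state();print(s['time'],np.round(s['ee_pos'],1),np.round(s['orientation'],4),np.round(s['force'],1),round(s['opening'],1),round(s['gripper_force'],1));return s
E
python3 - <<'E'
from h import *
st()
for cam in ['scene','top']:
    p,d=r.snapshot(cam);save(cam+'1.png',p);W=cloud(cam,d);np.savez('pics/'+cam+'1.npz',p=p,d=d,W=W)
    for q in ['tray_upper','tray_lower','upper_card','lower_card','upper_grip','pipe','glass_jar','drilled_bar','hex_bolt','big_nut']:
        o=r.outline_of(cam,q)
        for x in o[:1]:
            m=x['pixels']&(d>0);print(cam,q,round(x['p'],2),np.round(x['xy']),m.sum(),np.round(np.median(W[m],0)) if m.any() else '',np.round(np.percentile(W[m],[2,98],axis=0)).tolist() if m.any() else '')
E
```

```text
pics
0.0 [189.3 621.  194.2] [-2.000e-04  1.474e-01  9.891e-01 -1.000e-03] [-0.5  0.5  0.1] 91.9 0.0
scene tray_upper 0.62 [214. 206.] 2486 [425. 194. 149.] [[347.0, 85.0, 112.0], [493.0, 282.0, 166.0]]
scene tray_lower 0.71 [411. 309.] 267 [ 689. -223.    5.] [[674.0, -244.0, -2.0], [706.0, -153.0, 11.0]]
scene upper_card 0.87 [216. 208.] 2623 [425. 194. 149.] [[347.0, 85.0, 107.0], [495.0, 284.0, 166.0]]
scene lower_card 0.89 [220. 235.] 1723 [397.  96. 105.] [[346.0, 85.0, 70.0], [471.0, 233.0, 136.0]]
scene upper_grip 0.96 [215. 204.] 2624 [425. 191. 149.] [[347.0, 85.0, 108.0], [495.0, 283.0, 166.0]]
scene pipe 0.86 [297. 290.] 762 [ 428. -196.  101.] [[412.0, -204.0, 69.0], [452.0, -163.0, 118.0]]
scene glass_jar 0.96 [370. 249.] 934 [694. -60.  59.] [[657.0, -103.0, 4.0], [735.0, -12.0, 83.0]]
scene drilled_bar 0.67 [414. 309.] 211 [ 687. -223.    6.] [[675.0, -243.0, -1.0], [702.0, -156.0, 8.0]]
top tray_upper 0.97 [231. 301.] 5371 [426. 190. 107.] [[350.0, 94.0, 98.0], [494.0, 281.0, 170.0]]
top upper_card 0.57 [231. 301.] 5472 [426. 190. 107.] [[350.0, 92.0, 98.0], [494.0, 281.0, 170.0]]
top lower_card 0.64 [272. 315.] 20 [391.  91. 137.] [[354.0, 88.0, 135.0], [412.0, 97.0, 141.0]]
top upper_grip 0.75 [229. 299.] 5411 [426. 190. 107.] [[349.0, 92.0, 98.0], [494.0, 281.0, 170.0]]
top pipe 0.56 [391. 296.] 156 [ 433. -179.  110.] [[411.0, -201.0, 76.0], [450.0, -161.0, 123.0]]
top glass_jar 0.7 [327. 196.] 703 [696. -39.  82.] [[675.0, -69.0, 10.0], [735.0, -10.0, 89.0]]
top drilled_bar 0.72 [379. 199.] 373 [ 696. -172.    7.] [[676.0, -238.0, -3.0], [721.0, -135.0, 39.0]]
top hex_bolt 0.7 [215. 308.] 147 [413. 223. 116.] [[387.0, 215.0, 104.0], [446.0, 230.0, 122.0]]
```

Run:
```python
import cv2,numpy as np
a=cv2.imread('pics/top1.png')[230:380,150:450];b=cv2.imread('pics/scene1.png')[140:340,100:500]
a=cv2.resize(a,(600,300));b=cv2.resize(b,(600,300))
cv2.imwrite('pics/v1.png',np.vstack([a,b]))
W=np.load('pics/top1.npz')['W']
m=(W[...,2]>158)&(W[...,2]<180)&(W[...,0]>300)&(W[...,0]<560)&(W[...,1]>50)&(W[...,1]<330)
print(m.sum(),cv2.minAreaRect(W[m][:,:2].astype(np.float32)),np.percentile(W[m][:,2],[5,50,95]))
# grip bar: z 150-160 interior
g=(W[...,2]>145)&(W[...,2]<163)&(abs(W[...,0]-424)<50)&(abs(W[...,1]-190)<50)
print(g.sum(),cv2.minAreaRect(W[g][:,:2].astype(np.float32)),W[g].mean(0))
pm=(W[...,2]>105)&(W[...,2]<130)&(abs(W[...,0]-430)<50)&(abs(W[...,1]+180)<50)
print(pm.sum(),cv2.minEnclosingCircle(W[pm][:,:2].astype(np.float32)),np.percentile(W[pm][:,2],[5,50,95]))
b=(abs(W[...,2]-70)<8)&(W[...,0]<620);print(np.percentile(W[b],[1,50,99],axis=0))
```

```text
1031 ((421.13275146484375, 185.38363647460938), (196.8150634765625, 146.08056640625), 83.97371673583984) [158.76230677 166.55803792 171.08471889]
201 ((438.24395751953125, 175.81167602539062), (32.59504699707031, 93.40497589111328), 63.25852966308594) [423.08404816 182.15276585 155.38639466]
102 ((431.67596435546875, -181.3136749267578), 21.48443031311035) [108.02041063 118.16918668 122.66216558]
[[ 298.74581987 -643.89645334   63.87107733]
 [ 448.34476256  -59.93269985   70.0481313 ]
 [ 595.70994886  362.50241308   76.33823409]]
```

View pics/v1.png

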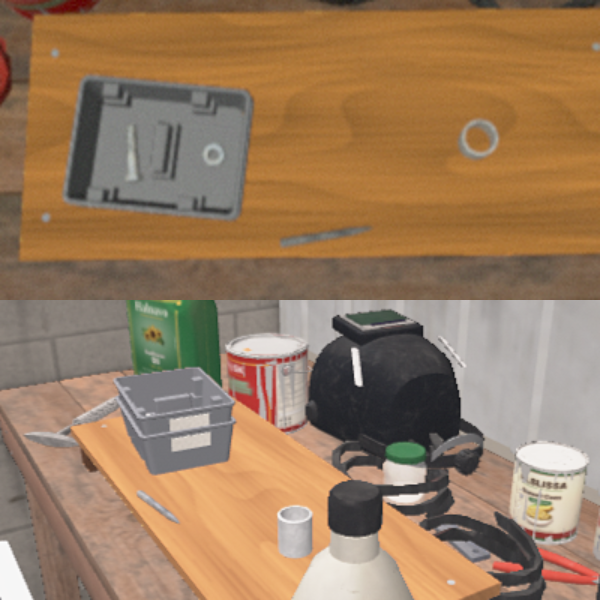

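Two views: nested trays at left with both cards toward −y, the pipe ring at right (about (391,296) in the top image), the punch in front, and the other items behind the board. Next I'll build a move calculator.

```bash
cat >> h.py <<'E'
from scipy.spatial.transform import Rotation as Ro
def rot(s): q=s['orientation'];return Ro.from_quat([q[1],q[2],q[3],q[0]]).as_matrix()
def go(x,y,z,ydir=None):
    """dp (cm) and twist to bring TCP to xyz with tool y along world angle ydir (deg, mod 180 shortest unless abs)"""
    s=r.read_state();R=rot(s);dp=R.T@(np.array([x,y,z])-s['ee_pos'])/10
    a=np.degrees(np.arctan2(R[1,1],R[0,1]));print('pos',np.round(s['ee_pos'],1),'tilt',np.round(R[:,2],3),'yaw',round(a,2),'dp',np.round(dp,2),'twist',None if ydir is None else round(-((ydir-a+90)%180-90),1),'j',np.round(s['joint_positions'],2))
E
python3 - <<'E'
from h import *
go(421,185,330,84)
c=r.camera_info('wrist');R=np.array(c['R']);print(R,-R.T@c['t'],c['fx'])
E
```

```text
pos [189.5 621.8 195.3] tilt [-0.  0. -1.] yaw 73.05 dp [-34.88 -35.03 -13.48] twist -10.9 j [-1.01  0.5  -0.43  1.55  0.22  1.14 -0.21]
[[ 2.91584437e-01  9.56544973e-01  4.79223463e-04]
 [ 9.10703368e-01 -2.77763666e-01  3.05723275e-01]
 [ 2.92571173e-01 -8.87077188e-02 -9.52120291e-01]] [109.48014742 646.752744   385.58337213] 381.77983739766415
```

```bash
python3 -m inch '[{"dp":[0,0,-5],"twist":0,"jaw":9},{"dp":[0,0,-10],"twist":0,"jaw":9},{"dp":[-3.5,-3.5,-13.5],"twist":-3,"jaw":8},{"dp":[-7,-7,-13.5],"twist":-6,"jaw":6},{"dp":[-10.5,-10.5,-13.5],"twist":-11,"jaw":4.6}]' 30
python3 - <<'E'
from h import *
go(421,185,330,84)
E
```

```text
time: 1.6
ee_pos: [256.0, 497.6, 332.0]
orientation: [0.001, 0.05, 0.999, 0.002]
force: [1.0, -0.3, -0.2]
opening: 70.9
gripper_force: 0.0
pos [256.  497.6 332. ] tilt [ 0.002  0.003 -1.   ] yaw 84.3 dp [-19.53 -29.47   0.13] twist 0.3 j [-0.77  0.23 -0.45  1.6   0.1   1.33  0.24]
```

```bash
python3 -m inch '[{"dp":[-3,-4,0],"twist":0,"jaw":4.6},{"dp":[-6,-8,0],"twist":0,"jaw":4.6},{"dp":[-9,-12,0],"twist":0,"jaw":4.6},{"dp":[-12,-16,0],"twist":0,"jaw":4.6},{"dp":[-15,-20,0],"twist":0,"jaw":4.6}]' && python3 -m inch '[{"dp":[-2,-4,0],"twist":0,"jaw":4.6},{"dp":[-4,-8,0],"twist":0,"jaw":4.6},{"dp":[-4.2,-9,0],"twist":0,"jaw":4.6},{"dp":[-4.2,-9,0],"twist":0,"jaw":4.6},{"dp":[-4.2,-9,0],"twist":0,"jaw":4.6}]' >/dev/null
python3 - <<'E'
from h import *
go(421,185,330,84)
p,d=r.snapshot('wrist');save('w1.png',p);W=cloud('wrist',d);np.savez('pics/w1.npz',p=p,d=d,W=W)
z=W[...,2]
m=(z>160)&(z<176)&(d>0)
n,l,s,c=cv2.connectedComponentsWithStats(m.astype(np.uint8))
for i in range(1,n):
    if s[i,4]>300:
        k=l==i;print(s[i],cv2.minAreaRect(W[k][:,:2].astype(np.float32)),W[k].mean(0))
m=(z>150)&(z<159)&(d>0)
n,l,s,c=cv2.connectedComponentsWithStats(m.astype(np.uint8))
for i in range(1,n):
    if s[i,4]>300:
        k=l==i;print('bar?',s[i],cv2.minAreaRect(W[k][:,:2].astype(np.float32)),W[k].mean(0))
E
```

```text
time: 2.1
ee_pos: [384.8, 281.4, 330.5]
orientation: [0.0, 0.052, 0.999, 0.0]
force: [1.0, 0.8, 0.5]
opening: 45.9
gripper_force: 0.0
pos [415.9 190.9 330.3] tilt [ 0.     0.001 -1.   ] yaw 84.14 dp [-0.57 -0.54  0.03] twist 0.1 j [-0.32  0.01 -0.17  1.83  0.    1.3   0.98]
[ 209  135  216  150 5328] ((423.2939147949219, 187.94308471679688), (196.24473571777344, 146.58055114746094), 83.93560791015625) [422.51811596 187.63421389 167.27930332]
bar? [ 218  142  198  134 1868] ((424.03192138671875, 187.63583374023438), (184.0514373779297, 133.28085327148438), 83.91778564453125) [453.69394052 184.93166842 154.97261989]
bar? [309 182  16  56 881] ((422.7329406738281, 188.25088500976562), (15.102378845214844, 55.17524719238281), 83.77113342285156) [421.69859909 188.23476076 156.58014256]
```

View pics/w1.png

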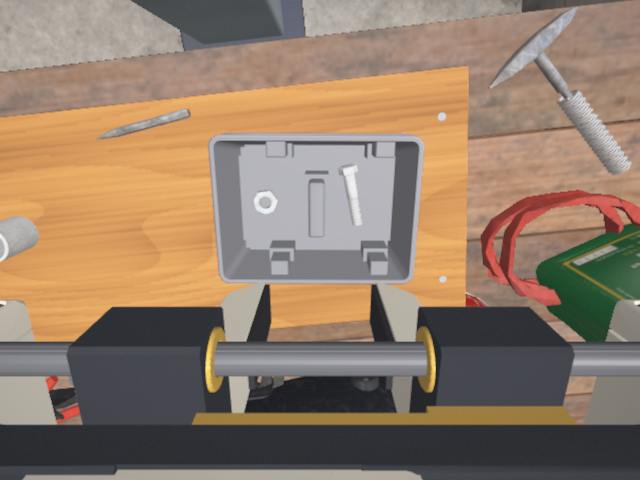

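Picture: the tray rim spans columns 210–422, the bar is at (316,208), nut (265,202), bolt (352,195). The wrist view fit agrees: centre (423,188), length axis 84°.

```bash
python3 -m inch '[{"dp":[-0.7,-0.2,3],"twist":0,"jaw":4.6},{"dp":[-0.7,-0.2,7],"twist":0,"jaw":4.6},{"dp":[-0.7,-0.2,11],"twist":0,"jaw":4.6},{"dp":[-0.7,-0.2,13],"twist":0,"jaw":4.6},{"dp":[-0.7,-0.2,13],"twist":0,"jaw":4.6}]'
python3 - <<'E'
from h import *
go(422.9,188.1,133,84)
E
```

```text
time: 3.15
ee_pos: [420.1, 187.6, 197.1]
orientation: [-0.003, 0.05, 0.999, -0.001]
force: [0.3, -0.4, 0.4]
opening: 46.1
gripper_force: 0.0
pos [420.1 187.6 197.1] tilt [-0.006 -0.002 -1.   ] yaw 84.27 dp [-0.31  0.1   6.41] twist 0.3 j [-0.32  0.14 -0.17  2.01  0.03  1.01  0.97]
```

```bash
python3 -m inch '[{"dp":[0,0,2],"twist":0,"jaw":4.6},{"dp":[0,0,4],"twist":0,"jaw":4.6},{"dp":[0,0,5],"twist":0,"jaw":4.6},{"dp":[0,0,5],"twist":0,"jaw":4.6},{"dp":[0,0,5],"twist":0,"jaw":4.6}]'
python3 - <<'E'
from h import *
go(422.9,188.1,133,84)
E
```

```text
time: 3.65
ee_pos: [423.8, 187.6, 151.1]
orientation: [0.001, 0.051, 0.999, 0.0]
force: [0.3, -0.3, 0.1]
opening: 45.9
gripper_force: 0.0
pos [423.8 187.6 151.1] tilt [ 0.001  0.001 -1.   ] yaw 84.1 dp [0.1  0.04 1.81] twist 0.1 j [-0.32  0.2  -0.17  2.06  0.04  0.89  0.95]
```

```bash
python3 -m inch '[{"dp":[0,0,1],"twist":0,"jaw":4.6},{"dp":[0,0,1.7],"twist":0,"jaw":4.6},{"dp":[0,0,1.7],"twist":0,"jaw":4.6},{"dp":[0,0,1.7],"twist":0,"jaw":1},{"dp":[0,0,1.7],"twist":0,"jaw":1}]' 35 && python3 -m inch '[{"dp":[0,0,0],"twist":0,"jaw":1},{"dp":[0,0,0],"twist":0,"jaw":1},{"dp":[0,0,0],"twist":0,"jaw":1},{"dp":[0,0,0],"twist":0,"jaw":1},{"dp":[0,0,0],"twist":0,"jaw":1}]' 35
```

```text
time: 4.15
ee_pos: [423.4, 186.8, 133.2]
orientation: [0.0, 0.052, 0.999, 0.0]
force: [-0.4, 0.2, -0.1]
opening: 34.4
gripper_force: 0.0
time: 4.65
ee_pos: [423.2, 186.7, 133.1]
orientation: [-0.0, 0.052, 0.999, 0.0]
force: [0.4, -0.2, 0.2]
opening: 10.4
gripper_force: 0.0
```

```bash
python3 -m inch '[{"dp":[0,0,-0.6],"twist":0,"jaw":1},{"dp":[0,0,-1.4],"twist":0,"jaw":1},{"dp":[0,0,-2.2],"twist":0,"jaw":1},{"dp":[0,0,-3],"twist":0,"jaw":1},{"dp":[0,0,-4],"twist":0,"jaw":1}]' 35 && python3 -m inch '[{"dp":[0,0,-2],"twist":0,"jaw":1},{"dp":[0,0,-4],"twist":0,"jaw":1},{"dp":[0,0,-6],"twist":0,"jaw":1},{"dp":[0,0,-6],"twist":0,"jaw":1},{"dp":[0,0,-6],"twist":0,"jaw":1}]'
python3 - <<'E'
from h import *
go(450,-35,235,84)
p,d=r.snapshot('scene');save('s2.png',p[140:340,80:400])
E
```

```text
time: 5.15
ee_pos: [423.2, 186.7, 174.0]
orientation: [0.0, 0.052, 0.999, 0.0]
force: [0.3, -0.3, 0.5]
opening: 10.0
gripper_force: 0.0
time: 5.65
ee_pos: [423.5, 186.8, 233.6]
orientation: [0.001, 0.052, 0.999, 0.0]
force: [0.5, 0.4, -0.5]
opening: 10.3
gripper_force: 0.0
pos [423.5 186.8 233.6] tilt [ 0.001  0.    -1.   ] yaw 84.05 dp [ -4.94 -21.78  -0.15] twist 0.1 j [-0.31  0.1  -0.17  1.96  0.02  1.08  0.97]
```

View pics/s2.png

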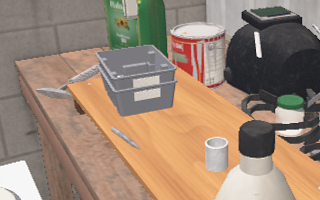

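Run:
```python
from h import *
p,d=r.snapshot('wrist');q,e=r.snapshot('top');s,f=r.snapshot('scene')
st()
o=np.hstack([cv2.resize(p,(400,300)),cv2.resize(q,(400,300))]);o=np.vstack([o,np.hstack([cv2.resize(s,(400,300)),np.zeros((300,400,3),np.uint8)])])
save('v3.png',o)
W=cloud('wrist',d);z=W[...,2];m=(z>150)&(z<230)&(d>0)
n,l,s,c=cv2.connectedComponentsWithStats(m.astype(np.uint8))
for i in range(1,n):
    if s[i,4]>300:
        k=l==i;print(s[i],cv2.minAreaRect(W[k][:,:2].astype(np.float32)),W[k].mean(0))
```

```text
5.85 [422.5 186.4 232.1] [-9.000e-04  5.190e-02  9.987e-01 -4.000e-04] [ 0.1 -0.3 -0.6] 10.4 0.0
[  172   131   298   176 10368] ((416.9151916503906, 187.6801300048828), (196.3458709716797, 134.6127471923828), 84.05792236328125) [390.44425578 191.83062841 163.20845107]
[ 310  194   22   74 1549] ((422.1019592285156, 187.42318725585938), (15.481754302978516, 55.39663314819336), 83.65221405029297) [420.58202781 187.41595728 155.98971843]
[310 309  22  21 434] ((491.0879211425781, 180.28207397460938), (16.749773025512695, 8.694989204406738), 84.0971450805664) [489.85582458 180.43701858 161.61070066]
[ 490  406   97   19 1300] ((608.2369384765625, 360.30255126953125), (82.89779663085938, 18.000383377075195), 86.78384399414062) [606.81308619 360.69977342 156.62329387]
```

View pics/v3.png

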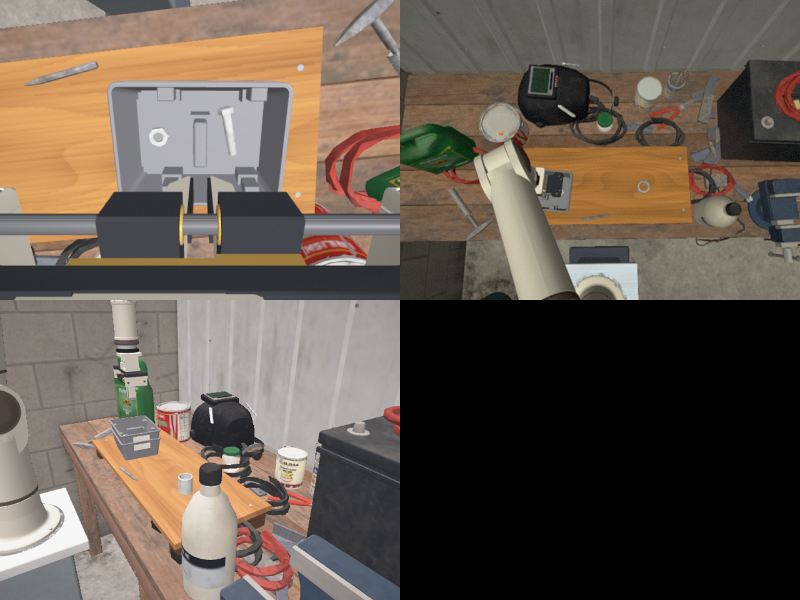

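The fingers in the wrist view (tips near (320,285) full-res) sit short of the bar at (320,230), so I'll check where the fingertips actually are.

Run:
```python
from h import *
s=st();p,d=r.snapshot('wrist')
c=r.camera_info('wrist');R=np.array(c['R']);
for X in ([*s['ee_pos']],[422,187.4,156]):
    k=R@np.array(X)+c['t'];print(k,k[:2]/k[2]*c['fx']+[c['cx'],c['cy']])
W=cloud('wrist',d)
for rr in range(270,330,6): print(rr,[tuple(np.round(W[rr,cc]).astype(int)) for cc in (285,300,330,350)])
q,e=r.snapshot('top');V=cloud('top',e);m=(V[...,2]>190)&(V[...,0]>350)&(V[...,0]<560)&(abs(V[...,1]-190)<140)
for lo in range(190,420,30):
    k=m&(V[...,2]>lo)&(V[...,2]<lo+30)
    if k.sum()>5: print(lo,k.sum(),np.round(np.percentile(V[k],[3,50,97],axis=0)[:,:2]).tolist())
```

```text
5.85 [422.5 186.4 232.1] [-9.000e-04  5.190e-02  9.987e-01 -4.000e-04] [ 0.1 -0.3 -0.6] 10.4 0.0
[ -0.81908934  21.33937532 206.83203608] [318.55117863 275.40686151]
[ 1.97197796e-01 -2.41891282e+00  2.79178517e+02] [320.33276069 232.7097955 ]
270 [(np.int64(467), np.int64(151), np.int64(110)), (np.int64(471), np.int64(164), np.int64(103)), (np.int64(474), np.int64(191), np.int64(105)), (np.int64(476), np.int64(209), np.int64(103))]
276 [(np.int64(468), np.int64(152), np.int64(122)), (np.int64(477), np.int64(163), np.int64(104)), (np.int64(480), np.int64(190), np.int64(103)), (np.int64(482), np.int64(208), np.int64(104))]
282 [(np.int64(470), np.int64(153), np.int64(131)), (np.int64(481), np.int64(163), np.int64(109)), (np.int64(484), np.int64(190), np.int64(108)), (np.int64(486), np.int64(208), np.int64(108))]
288 [(np.int64(473), np.int64(153), np.int64(136)), (np.int64(411), np.int64(180), np.int64(271)), (np.int64(485), np.int64(189), np.int64(118)), (np.int64(413), np.int64(201), np.int64(272))]
294 [(np.int64(410), np.int64(174), np.int64(277)), (np.int64(411), np.int64(180), n
[... 542 characters left out ...]
8)), (np.int64(411), np.int64(181), np.int64(292)), (np.int64(490), np.int64(188), np.int64(152)), (np.int64(388), np.int64(198), np.int64(337))]
318 [(np.int64(385), np.int64(183), np.int64(341)), (np.int64(410), np.int64(181), np.int64(298)), (np.int64(491), np.int64(188), np.int64(159)), (np.int64(388), np.int64(198), np.int64(339))]
324 [(np.int64(385), np.int64(183), np.int64(344)), (np.int64(411), np.int64(181), np.int64(301)), (np.int64(491), np.int64(188), np.int64(167)), (np.int64(389), np.int64(198), np.int64(340))]
340 199 [[376.0, 90.0], [390.0, 129.0], [447.0, 164.0]]
370 874 [[380.0, 92.0], [413.0, 113.0], [444.0, 138.0]]
400 335 [[382.0, 134.0], [418.0, 142.0], [452.0, 155.0]]
```

Run:
```python
from h import *
p,d=r.snapshot('wrist');s=st();W=cloud('wrist',d)
R=rot(s);T=(W-np.array(s['ee_pos']))@R   # tool frame
m=(d>0)&(T[...,2]>-150)&(T[...,2]<5)&(abs(T[...,0])<30)&(abs(T[...,1])<60)
for lo in range(-150,5,6):
    k=m&(T[...,2]>=lo)&(T[...,2]<lo+6)
    if k.sum(): print(lo,k.sum(),'x',np.round(np.percentile(T[k][:,0],[2,50,98]),1),'y neg',np.round(np.percentile(T[k&(T[...,1]<0)][:,1],[2,98]),1) ,'pos',np.round(np.percentile(T[k&(T[...,1]>0)][:,1],[2,98]),1) if (k&(T[...,1]>0)).any() else '')
print(T[m][:,2].max())
save('w4.png',p[230:350,200:440])
```

```text
6.0 [422.8 186.6 232.5] [-6.000e-04  5.180e-02  9.987e-01 -3.000e-04] [-0.2 -0.8  0.1] 10.3 0.0Traceback (most recent call last):
  File "<stdin>", line 7, in <module>
    return _quantile_unchecked(
        a, q, axis, out, overwrite_input, method, keepdims, weights)
    return _ureduce(a,
                    func=_quantile_ureduce_func,
    ...<5 lines>...
                    overwrite_input=overwrite_input,
                    method=method)
    r = func(a, **kwargs)
    result = _quantile(arr,
                       quantiles=q,
    ...<2 lines>...
                       out=out,
                       weights=wgt)
    slices_having_nans = np.isnan(arr[-1, ...])
                                  ~~~^^^^^^^^^
IndexError: index -1 is out of bounds for axis 0 with size 0
```

Run:
```python
from h import *
p,d=r.snapshot('wrist');s=st();W=cloud('wrist',d)
R=rot(s);T=(W-np.array(s['ee_pos']))@R
m=(d>0)&(T[...,2]>-90)&(T[...,2]<5)&(abs(T[...,0])<30)&(abs(T[...,1])<60)
for lo in range(-90,5,4):
    k=m&(T[...,2]>=lo)&(T[...,2]<lo+4);y=np.sort(T[k][:,1])
    if len(y)>3: i=np.argmax(np.diff(y));print(lo,len(y),'x',np.round(np.percentile(T[k][:,0],[2,50,98]),1),'y',np.round([y[0],y[i],y[i+1],y[-1]],1))
save('w4.png',cv2.resize(p[230:350,200:440],(720,360)))
```

```text
6.05 [422.9 186.6 232.6] [-5.000e-04  5.190e-02  9.987e-01 -2.000e-04] [-0.2  0.1 -0.7] 10.0 0.0
-90 69 x [-9.  -3.6  1.9] y [-6.5 -6.4  8.1  8.3]
-86 49 x [-10.2  -6.8  -0.5] y [-6.5 -6.3  8.1  8.3]
-82 197 x [-8.9 -5.8 11.9] y [-7.4 -4.1  5.9  9.1]
-78 158 x [-9.5 10.  11.8] y [-7.6 -4.1  5.9  9.4]
-74 161 x [ 9.2 10.3 11.8] y [-8.9 -4.2  6.  10.7]
-70 187 x [ 4.1 10.5 11.9] y [-9.1 -4.   5.9 11. ]
-66 180 x [ 7.8 10.9 11.9] y [-9.4 -4.1  5.9 11.2]
-62 163 x [-1.  11.  11.9] y [-9.8 -4.   5.9 11.5]
-58 342 x [-1.1 11.1 11.9] y [-21.   -4.    5.9  23. ]
-54 390 x [ 9.5 11.2 11.9] y [-20.8  -4.1   5.9  22.9]
-50 369 x [ 9.4 11.3 11.9] y [-20.7  -4.    6.   22.6]
-46 345 x [-7.7 11.2 11.8] y [-19.8  -4.    5.9  21.8]
-42 249 x [ 2.8 11.1 11.8] y [-16.9  -4.    5.9  19.1]
-38 137 x [ 9.4 11.1 11.8] y [-12.9  -4.1   6.   14.3]
-34 30 x [ 9.4 10.1 11.5] y [-9.2 -4.2  6.2 11.1]
```

View pics/w4.png

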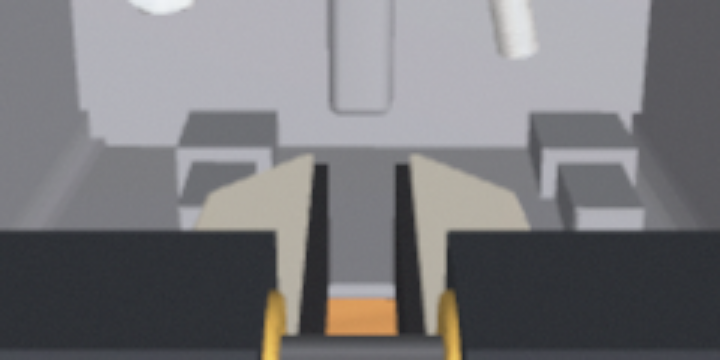

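The picture shows both fingertips ending near row 280 (full-res). In tool axes the real tips lie about 32 mm behind the reported TCP, which is why the jaws closed above the bar. I'll apply that offset.

```bash
echo "TIP=-32 # real tips, tool z from reported TCP; gap centre y +1, x +2" >> h.py
python3 -m inch '[{"dp":[-0.1,0,0],"twist":0,"jaw":4.6},{"dp":[-0.1,0,2],"twist":0,"jaw":4.6},{"dp":[-0.1,0,5],"twist":0,"jaw":4.6},{"dp":[-0.1,0,8],"twist":0,"jaw":4.6},{"dp":[-0.1,0,9],"twist":0,"jaw":4.6}]' && python3 -m inch '[{"dp":[0,0,1],"twist":0,"jaw":4.6},{"dp":[0,0,2.5],"twist":0,"jaw":4.6},{"dp":[0,0,3.5],"twist":0,"jaw":4.6},{"dp":[0,0,4.1],"twist":0,"jaw":4.6},{"dp":[0,0,4.1],"twist":0,"jaw":4.6}]'; python3 -m inch '[{"dp":[0,0,0],"twist":0,"jaw":4.6},{"dp":[0,0,0],"twist":0,"jaw":1},{"dp":[0,0,0],"twist":0,"jaw":1},{"dp":[0,0,0],"twist":0,"jaw":1},{"dp":[0,0,0],"twist":0,"jaw":1}]' 35
```

```text
time: 6.55
ee_pos: [422.2, 185.6, 140.5]
orientation: [-0.002, 0.052, 0.999, -0.001]
force: [-0.0, 0.0, -0.2]
opening: 44.3
gripper_force: 0.0
time: 7.05
ee_pos: [424.1, 186.5, 101.8]
orientation: [-0.0, 0.052, 0.999, -0.0]
force: [0.1, 0.9, 0.7]
opening: 46.1
gripper_force: 0.0
time: 7.55
ee_pos: [424.3, 186.7, 102.3]
orientation: [0.0, 0.052, 0.999, 0.0]
force: [-0.0, 1.4, -0.6]
opening: 18.7
gripper_force: 0.0
```

```bash
python3 -m inch '[{"dp":[0,0,0],"twist":0,"jaw":1},{"dp":[0,0,0],"twist":0,"jaw":1},{"dp":[0,0,0],"twist":0,"jaw":1},{"dp":[0,0,-0.3],"twist":0,"jaw":1},{"dp":[0,0,-0.6],"twist":0,"jaw":1}]' 35
```

```text
time: 8.05
ee_pos: [423.5, 186.4, 107.7]
orientation: [-0.001, 0.052, 0.999, -0.0]
force: [-0.2, 1.1, -4.8]
opening: 15.7
gripper_force: 35.0
```

```bash
python3 -m inch '[{"dp":[0,0,-0.7],"twist":0,"jaw":1},{"dp":[0,0,-1.6],"twist":0,"jaw":1},{"dp":[0,0,-2.6],"twist":0,"jaw":1},{"dp":[0,0,-3.6],"twist":0,"jaw":1},{"dp":[0,0,-4.6],"twist":0,"jaw":1}]' 35 && python3 -m inch '[{"dp":[0,0,-1],"twist":0,"jaw":1},{"dp":[0,0,-2],"twist":0,"jaw":1},{"dp":[0,0,-3],"twist":0,"jaw":1},{"dp":[0,0,-3.4],"twist":0,"jaw":1},{"dp":[0,0,-3.4],"twist":0,"jaw":1}]'
python3 - <<'E'
from h import *
go(450,-35,184,84)
p,d=r.snapshot('scene');save('s5.png',p[160:340,100:340]);W=cloud('scene',d)
E
```

```text
time: 8.55
ee_pos: [424.4, 186.7, 155.3]
orientation: [0.0, 0.052, 0.999, 0.0]
force: [-0.2, 0.3, -3.4]
opening: 15.5
gripper_force: 35.0
time: 9.05
ee_pos: [424.7, 186.8, 188.8]
orientation: [0.001, 0.052, 0.999, 0.0]
force: [1.1, 0.1, -4.1]
opening: 15.8
gripper_force: 35.0
pos [424.7 186.8 188.8] tilt [ 0.001  0.001 -1.   ] yaw 84.05 dp [ -4.82 -21.8    0.47] twist 0.1 j [-0.31  0.15 -0.17  2.02  0.03  0.98  0.96]
```

View pics/s5.png

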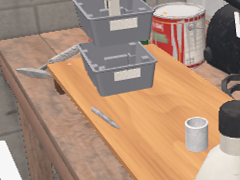

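```bash
python3 -m inch '[{"dp":[-0.3,-1.5,0],"twist":0,"jaw":1},{"dp":[-0.9,-4.1,0],"twist":0,"jaw":1},{"dp":[-1.6,-7.1,0],"twist":0,"jaw":1},{"dp":[-2.3,-10.1,0],"twist":0,"jaw":1},{"dp":[-2.9,-13.1,0],"twist":0,"jaw":1}]' 35 && python3 -m inch '[{"dp":[-0.6,-3,0],"twist":0,"jaw":1},{"dp":[-1.2,-6,0],"twist":0,"jaw":1},{"dp":[-1.7,-8,1],"twist":0,"jaw":1},{"dp":[-1.9,-9,3],"twist":0,"jaw":1},{"dp":[-1.9,-9,5],"twist":0,"jaw":1}]' && python3 -m inch '[{"dp":[0,0,1.5],"twist":0,"jaw":1},{"dp":[0,0,3],"twist":0,"jaw":1},{"dp":[0,0,4],"twist":0,"jaw":1},{"dp":[0,0,4.5],"twist":0,"jaw":1},{"dp":[0,0,4.5],"twist":0,"jaw":1}]'
python3 - <<'E'
from h import *
go(450,-38,72,84)
E
```

```text
time: 9.6
ee_pos: [439.1, 52.1, 187.5]
orientation: [-0.001, 0.052, 0.999, -0.0]
force: [0.3, -1.0, -4.3]
opening: 15.5
gripper_force: 35.0
time: 10.1
ee_pos: [449.1, -40.4, 137.3]
orientation: [0.0, 0.054, 0.999, -0.0]
force: [-0.7, 0.2, -3.5]
opening: 15.7
gripper_force: 35.0
time: 10.6
ee_pos: [448.5, -38.1, 92.5]
orientation: [-0.001, 0.052, 0.999, -0.0]
force: [0.2, -0.5, -3.5]
opening: 15.7
gripper_force: 35.0
pos [448.5 -38.1  92.5] tilt [-0.002  0.    -1.   ] yaw 84.06 dp [-0.15  0.03  2.05] twist 0.1 j [-0.    0.26  0.03  2.14 -0.01  0.74  1.5 ]
```

```bash
python3 -m inch '[{"dp":[0,0,0.8],"twist":0,"jaw":1},{"dp":[0,0,1.5],"twist":0,"jaw":1},{"dp":[0,0,1.8],"twist":0,"jaw":1},{"dp":[0,0,2.0],"twist":0,"jaw":1},{"dp":[0,0,2.1],"twist":0,"jaw":1}]' 35
```

```text
time: 11.1
ee_pos: [448.9, -38.2, 72.2]
orientation: [-0.0, 0.052, 0.999, 0.0]
force: [-4.0, 0.9, 9.1]
opening: 15.7
gripper_force: 35.0
```

```bash
python3 -m inch '[{"dp":[0,0,0],"twist":0,"jaw":4.6},{"dp":[0,0,0],"twist":0,"jaw":4.6},{"dp":[0,0,0],"twist":0,"jaw":4.6},{"dp":[0,0,-0.5],"twist":0,"jaw":4.6},{"dp":[0,0,-2],"twist":0,"jaw":4.6}]' 35 && python3 -m inch '[{"dp":[0,0,-4],"twist":0,"jaw":6.5},{"dp":[0,0,-8],"twist":0,"jaw":6.5},{"dp":[0,-3,-12],"twist":8,"jaw":6.5},{"dp":[0,-7,-12],"twist":16,"jaw":6.5},{"dp":[0.2,-11,-12],"twist":24,"jaw":6.5}]' && python3 -m inch '[{"dp":[0,0,0],"twist":8,"jaw":6.5},{"dp":[0,0,0],"twist":16,"jaw":6.5},{"dp":[0,0,0],"twist":24,"jaw":6.5},{"dp":[0,0,0],"twist":32,"jaw":6.5},{"dp":[0,0,0],"twist":40,"jaw":6.5}]' && python3 -m inch '[{"dp":[0,0,0],"twist":8,"jaw":6.5},{"dp":[0,0,0],"twist":16,"jaw":6.5},{"dp":[0,0,0],"twist":24,"jaw":6.5},{"dp":[0,0,0],"twist":26,"jaw":6.5},{"dp":[0,0,0],"twist":26,"jaw":6.5}]'
cat > look.py <<'E'
from h import *
import sys
p,d=r.snapshot('wrist');save(sys.argv[1],p);W=cloud('wrist',d);z=W[...,2]
def rect(lo,hi,n0=250,x=(280,620)):
    m=(z>lo)&(z<hi)&(d>0)&(W[...,0]>x[0])&(W[...,0]<x[1])
    n,l,s,c=cv2.connectedComponentsWithStats(m.astype(np.uint8))
    for i in range(1,n):
        if s[i,4]>n0:
            k=l==i;q=W[k][:,:2].astype(np.float32);a=cv2.minAreaRect(q);print(lo,s[i,4],np.round(a[0],1),np.round(a[1],1),round(a[2],1),'circ',np.round(cv2.minEnclosingCircle(q)[0],1),'z',np.round(np.median(W[k][:,2]),1))
for a in sys.argv[2:]: rect(*map(float,a.split(',')))
E
python3 look.py w6.png 112,126 131,146; python3 -c "
from h import *
go(432,-181,192,-6)"
```

```text
time: 11.6
ee_pos: [448.0, -38.1, 91.7]
orientation: [-0.001, 0.052, 0.999, -0.0]
force: [0.3, -0.2, 0.2]
opening: 45.4
gripper_force: 0.0
time: 12.1
ee_pos: [437.2, -148.6, 214.6]
orientation: [0.003, 0.26, 0.966, 0.0]
force: [-0.3, 0.4, -0.1]
opening: 64.9
gripper_force: 0.0
time: 12.6
ee_pos: [435.7, -147.4, 212.6]
orientation: [0.0, 0.576, 0.818, 0.0]
force: [-0.9, 0.3, -0.4]
opening: 64.9
gripper_force: 0.0
time: 13.1
ee_pos: [435.7, -147.3, 212.5]
orientation: [0.0, 0.743, 0.669, 0.0]
force: [0.5, -0.1, 0.7]
opening: 65.0
gripper_force: 0.0
112.0 875 [383.5 -22.5] [74.5  2.9] 84.0 circ [384.1 -22.5] z 119.2
112.0 871 [513.3 -35.9] [74.5  2.9] 84.0 circ [512.4 -35.8] z 119.2
112.0 346 [446.3 -41.7] [15.3 56.3] 74.7 circ [447.4 -37.7] z 124.6
112.0 1875 [ 440.4 -106.8] [ 43.8 133.4] 84.1 circ [ 440.5 -104.4] z 119.2
112.0 897 [ 433.6 -179.9] [41.7 41.7] 38.6 circ [ 433.5 -180.1] z 120.2
131.0 6787 [444.5 -65.8] [138.2 146.4] 84.1 circ [445.4 -63.5] z 138.2
pos [ 435.7 -147.3  212.4] tilt [ 0.  0. -1.] yaw -5.88 dp [-3.39 -0.03  2.04] twist 0.1 j [ 0.04  0.11  0.24  2.01 -0.03  1.03  0.2 ]
```

```bash
python3 -m inch '[{"dp":[-1.5,-0.3,0],"twist":0,"jaw":6.5},{"dp":[-3.5,-0.3,2],"twist":0,"jaw":6.5},{"dp":[-3.5,-0.3,5],"twist":0,"jaw":6.5},{"dp":[-3.5,-0.3,7],"twist":0,"jaw":6.5},{"dp":[-3.5,-0.3,7],"twist":0,"jaw":6.5}]' && python3 -c "
from h import *
go(432.3,-181.9,56,-6)"
```

```text
time: 13.65
ee_pos: [426.7, -181.2, 139.8]
orientation: [-0.002, 0.743, 0.67, -0.001]
force: [-0.5, 0.3, 0.2]
opening: 65.2
gripper_force: 0.0
pos [ 426.7 -181.2  139.8] tilt [-0.005  0.001 -1.   ] yaw -5.91 dp [-0.02  0.61  8.38] twist 0.1 j [ 0.1   0.22  0.27  2.07 -0.07  0.87  0.31]
```

```bash
python3 -m inch '[{"dp":[0,0.3,2],"twist":0,"jaw":6.5},{"dp":[0,0.3,4],"twist":0,"jaw":6.5},{"dp":[0,0.3,6],"twist":0,"jaw":6.5},{"dp":[0,0.3,8],"twist":0,"jaw":6.5},{"dp":[0,0.3,8.5],"twist":0,"jaw":6.5}]' && python3 -m inch '[{"dp":[0,0,0],"twist":0,"jaw":6.5},{"dp":[0,0,0],"twist":0,"jaw":3},{"dp":[0,0,0],"twist":0,"jaw":3},{"dp":[0,0,0],"twist":0,"jaw":3},{"dp":[0,0,0],"twist":0,"jaw":3}]' 25&& python3 -m inch '[{"dp":[0,0,0],"twist":0,"jaw":3},{"dp":[0,0,0],"twist":0,"jaw":3},{"dp":[0,0,-1],"twist":0,"jaw":3},{"dp":[0,0,-3],"twist":0,"jaw":3},{"dp":[0,0,-6],"twist":0,"jaw":3}]' 25
```

```text
time: 14.15
ee_pos: [431.6, -181.8, 56.5]
orientation: [-0.001, 0.742, 0.67, -0.0]
force: [0.5, 0.1, 0.2]
opening: 64.8
gripper_force: 0.0
time: 14.65
ee_pos: [432.8, -182.4, 57.8]
orientation: [0.001, 0.743, 0.669, 0.0]
force: [0.0, -1.1, 4.4]
opening: 41.3
gripper_force: 25.0
time: 15.15
ee_pos: [430.1, -181.6, 116.7]
orientation: [-0.002, 0.743, 0.669, -0.001]
force: [0.4, -0.2, -1.2]
opening: 41.3
gripper_force: 25.0
```

```bash
python3 -m inch '[{"dp":[0,0,-3],"twist":0,"jaw":3},{"dp":[0,0,-6],"twist":0,"jaw":3},{"dp":[2,-0.2,-9],"twist":0,"jaw":3},{"dp":[6,-0.6,-9],"twist":0,"jaw":3},{"dp":[10,-1.1,-9],"twist":0,"jaw":3}]' 25 && python3 -m inch '[{"dp":[4,-0.5,0],"twist":0,"jaw":3},{"dp":[8,-0.9,0],"twist":0,"jaw":3},{"dp":[12,-1.4,0],"twist":0,"jaw":3},{"dp":[16,-1.9,0],"twist":0,"jaw":3},{"dp":[20,-2.3,0],"twist":0,"jaw":3}]' >/dev/null && python3 -m inch '[{"dp":[2,-0.2,0],"twist":0,"jaw":3},{"dp":[4,-0.5,0],"twist":0,"jaw":3},{"dp":[4,-0.5,0],"twist":0,"jaw":3},{"dp":[4,-0.5,0],"twist":0,"jaw":3},{"dp":[4,-0.5,0],"twist":0,"jaw":3}]' && python3 look.py w7.png 131,146,600 65,80,600 118,134 && python3 -c "
from h import *
go(426.3,225.8,60,-6)"
```

```text
time: 15.65
ee_pos: [431.9, -81.2, 208.7]
orientation: [0.001, 0.744, 0.669, 0.001]
force: [0.0, 0.4, -2.3]
opening: 41.1
gripper_force: 25.0
time: 16.65
ee_pos: [428.4, 158.5, 207.1]
orientation: [0.0, 0.743, 0.669, -0.0]
force: [0.6, -0.5, -0.2]
opening: 41.3
gripper_force: 25.0
131.0 8335 [423.7 192.6] [184.1 146.4] 84.0 circ [421.9 192.9] z 138.4
65.0 53031 [449.9 193.3] [257.3 328.3] 83.8 circ [449.8 193.7] z 71.1
65.0 21970 [423.2 186.5] [171.6 121.2] 83.7 circ [423.2 186.6] z 73.6
65.0 857 [351.6 -28.8] [47.  30.8] 83.6 circ [351.  -28.9] z 70.9
65.0 1517 [427.  -33.9] [81.7 43.5] 1.3 circ [426.6 -34.7] z 73.6
118.0 7383 [423.4 189.7] [179.6 135.7] 84.0 circ [422.7 188.5] z 128.3
118.0 1738 [423.1 187.2] [15.4 55.6] 84.0 circ [423.1 186.3] z 126.7
118.0 418 [421.7  95.4] [ 3.2 43. ] 83.2 circ [421.8  96.3] z 123.9
118.0 302 [393.   13.8] [47.3 15. ] 83.1 circ [386.8  14.5] z 128.8
pos [428.5 158.5 207.1] tilt [-0.    -0.001 -1.   ] yaw -6.06 dp [ 6.68 -0.93 14.71] twist -0.1 j [-0.37  0.11 -0.05  2.01  0.01  1.02 -0.53]
```

View pics/w7.png

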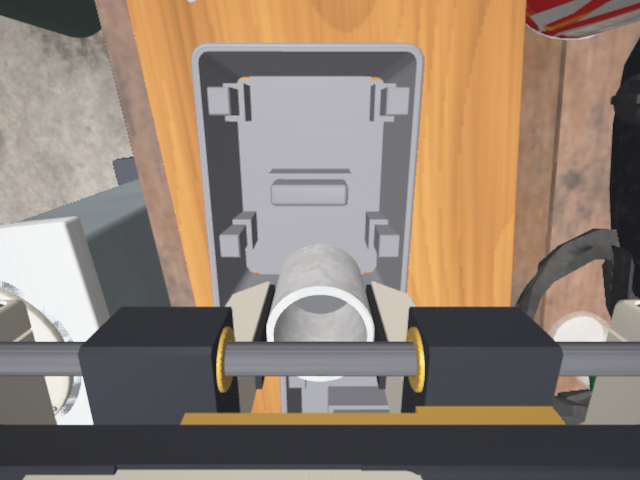

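Picture: the lower tray is alone, with lug pairs at rows 100 (+y end) and 235, the bar at (310,193), and the pipe in the jaws at (322,330).

```bash
python3 -m inch '[{"dp":[3.3,-0.45,0],"twist":0,"jaw":3},{"dp":[6.6,-0.93,0],"twist":0,"jaw":3},{"dp":[6.6,-0.93,2],"twist":0,"jaw":3},{"dp":[6.6,-0.93,4],"twist":0,"jaw":3},{"dp":[6.6,-0.93,4],"twist":0,"jaw":3}]' 25 >/dev/null&& python3 -m inch '[{"dp":[0,0,2],"twist":0,"jaw":3},{"dp":[0,0,4],"twist":0,"jaw":3},{"dp":[0,0,6],"twist":0,"jaw":3},{"dp":[0,0,7.5],"twist":0,"jaw":3},{"dp":[0,0,7.5],"twist":0,"jaw":3}]' && python3 -c "
from h import *
go(426.2,224.7,61,-6)"
```

```text
time: 17.7
ee_pos: [425.3, 225.0, 91.1]
orientation: [-0.0, 0.743, 0.669, -0.002]
force: [-0.0, -0.2, -1.1]
opening: 41.1
gripper_force: 25.0
pos [425.3 225.   91.1] tilt [-0.003 -0.002 -1.   ] yaw -6.04 dp [-0.01  0.1   3.01] twist -0.0 j [-0.46  0.32 -0.1   2.06  0.05  0.77 -0.69]
```

```bash
python3 -m inch '[{"dp":[0,0,1],"twist":0,"jaw":3},{"dp":[0,0,2],"twist":0,"jaw":3},{"dp":[0,0,2.6],"twist":0,"jaw":3},{"dp":[0,0,2.9],"twist":0,"jaw":3},{"dp":[0,0,3.05],"twist":0,"jaw":3}]' 25
```

```text
time: 18.2
ee_pos: [425.9, 226.5, 61.3]
orientation: [-0.0, 0.743, 0.669, -0.0]
force: [-0.3, -0.4, 0.2]
opening: 41.5
gripper_force: 25.0
```

```bash
python3 -m inch '[{"dp":[0,0,0.05],"twist":0,"jaw":3},{"dp":[0,0,0.1],"twist":0,"jaw":3},{"dp":[0,0,0.1],"twist":0,"jaw":3},{"dp":[0,0,0.15],"twist":0,"jaw":3},{"dp":[0,0,0.15],"twist":0,"jaw":3}]' 25
```

```text
time: 18.7
ee_pos: [426.3, 226.8, 60.4]
orientation: [0.0, 0.743, 0.669, 0.0]
force: [0.0, -0.9, 1.1]
opening: 41.7
gripper_force: 25.0
```

```bash
python3 -m inch '[{"dp":[0,0,0],"twist":0,"jaw":5.8},{"dp":[0,0,0],"twist":0,"jaw":5.8},{"dp":[0,0,0],"twist":0,"jaw":5.8},{"dp":[0,0,-1],"twist":0,"jaw":5.8},{"dp":[0,0,-3],"twist":0,"jaw":5.8}]' 25 && python3 -m inch '[{"dp":[0,0,-4],"twist":0,"jaw":4.6},{"dp":[0,0,-8],"twist":0,"jaw":4.6},{"dp":[0,0,-12],"twist":0,"jaw":4.6},{"dp":[-4,0,-13],"twist":-8,"jaw":4.6},{"dp":[-8,0.4,-13],"twist":-16,"jaw":4.6}]' && python3 -m inch '[{"dp":[0,0,0],"twist":0,"jaw":4.6},{"dp":[0,0,0],"twist":0,"jaw":4.6},{"dp":[0,0,0],"twist":0,"jaw":4.6},{"dp":[0,0,0],"twist":0,"jaw":4.6},{"dp":[0,0,0],"twist":0,"jaw":4.6}]' >/dev/null&& python3 look.py w8.png 131,146,600 112,130 66,82,800 && python3 -c "
from h import *
go(448,-38,215,84)"
```

```text
time: 19.2
ee_pos: [424.8, 225.9, 89.7]
orientation: [-0.0, 0.743, 0.669, -0.002]
force: [0.1, -0.8, -0.5]
opening: 58.1
gripper_force: 0.0
time: 19.7
ee_pos: [423.1, 148.4, 223.4]
orientation: [0.001, 0.64, 0.768, 0.003]
force: [0.8, -0.4, -0.6]
opening: 46.4
gripper_force: 0.0
131.0 9419 [423.2 186.7] [196.4 146.5] 83.9 circ [423.6 187.1] z 138.3
112.0 345 [611.6 325.6] [ 4.5 32.7] 24.0 circ [612.4 326. ] z 115.3
112.0 8889 [423.3 186.5] [184.8 134.4] 83.9 circ [423.6 186.3] z 123.8
112.0 877 [426.7 228.9] [41.4 41.6] 9.9 circ [426.5 228.9] z 123.2
112.0 1686 [423.1 186.7] [16.3 55.7] 83.8 circ [423.  186.5] z 126.6
112.0 759 [440.8  56.2] [ 4.2 92.9] 84.5 circ [440.6  54.1] z 120.2
112.0 562 [447. -30.] [56.3 12.5] 5.3 circ [447.5 -36.3] z 118.3
66.0 50050 [456.9 190.4] [363.3 267.9] 9.9 circ [453.  189.7] z 71.0
66.0 21003 [423.3 186.3] [172.  121.9] 83.9 circ [423.1 186.4] z 73.6
66.0 1558 [426.9 228.8] [35.4 35.9] 9.9 circ [426.7 228.8] z 73.6
66.0 882 [402.6 -59.1] [33.  52.1] 6.2 circ [407.2 -58.6] z 73.6
66.0 1163 [478.3 -45. ] [75.  53.7] 9.1 circ [476.9 -36.4] z 73.8
pos [421.6 148.3 219.9] tilt [-0.001 -0.    -1.   ] yaw 9.94 dp [-18.81  -0.62   0.49] twist -74.1 j [-0.33  0.08 -0.07  2.02  0.01  1.05 -0.23]
```

View pics/w8.png

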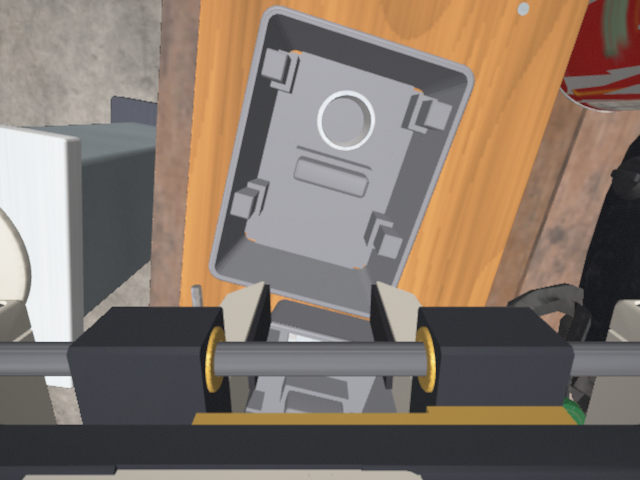

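Picture: the pipe stands upright in the tray at (346,120), clear of bar and lugs. Going back to the upper tray.

```bash
python3 -m inch '[{"dp":[-4,-0.1,0],"twist":-8,"jaw":4.6},{"dp":[-8,-0.2,0],"twist":-16,"jaw":4.6},{"dp":[-12,-0.4,0],"twist":-24,"jaw":4.6},{"dp":[-16,-0.5,0],"twist":-32,"jaw":4.6},{"dp":[-18.8,-0.6,0],"twist":-40,"jaw":4.6}]' && python3 -m inch '[{"dp":[0,0,0],"twist":-8,"jaw":4.6},{"dp":[0,0,0],"twist":-16,"jaw":4.6},{"dp":[0,0,0],"twist":-24,"jaw":4.6},{"dp":[0,0,0],"twist":-32,"jaw":4.6},{"dp":[0,0,0],"twist":-34,"jaw":4.6}]'>/dev/null && python3 -m inch '[{"dp":[0,0,0],"twist":0,"jaw":4.6},{"dp":[0,0,2],"twist":0,"jaw":4.6},{"dp":[0,0,5],"twist":0,"jaw":4.6},{"dp":[0,0,8],"twist":0,"jaw":4.6},{"dp":[0,0,8],"twist":0,"jaw":4.6}]' && python3 look.py w9.png 120,130,300 131,146,600;  python3 -c "
from h import *
go(448.5,-38.3,72,84)"
```

```text
time: 20.75
ee_pos: [448.2, -38.7, 220.1]
orientation: [0.0, 0.356, 0.934, -0.0]
force: [0.4, 0.5, 0.6]
opening: 46.0
gripper_force: 0.0
time: 21.75
ee_pos: [444.6, -36.6, 136.8]
orientation: [-0.004, 0.07, 0.998, -0.0]
force: [-0.7, -0.3, -0.3]
opening: 46.1
gripper_force: 0.0
120.0 2208 [414.3  95. ] [  6.8 130.8] 83.2 circ [414.6  97.7] z 125.5
120.0 1569 [438.2  54.5] [96.1 17.7] 4.1 circ [438.8  46.1] z 125.3
120.0 1555 [ 417.  -124.5] [14.3 88.1] 75.4 circ [ 418.  -120.8] z 125.2
120.0 2480 [448.8 -37.1] [16.1 55.6] 84.0 circ [448.7 -37.1] z 128.7
120.0 1056 [481.1 123.3] [14.2 54.4] 14.6 circ [477.1 122.2] z 125.3
131.0 6231 [417.3 105.9] [147.8  58.5] 6.1 circ [416.9 116.1] z 140.2
131.0 10709 [423.4 -34.5] [196.3  95.2] 83.7 circ [425.6 -34.2] z 140.1
131.0 2187 [518.2 -46.4] [84.5  7.9] 83.9 circ [520.  -46.6] z 139.3
pos [446.2 -36.7 138.8] tilt [-0.005  0.    -1.   ] yaw 81.95 dp [-0.28 -0.12  6.68] twist -2.1 j [-0.04  0.19  0.06  2.1  -0.02  0.86  1.47]
```

```bash
python3 -m inch '[{"dp":[-0.1,-0.1,2],"twist":-2,"jaw":4.6},{"dp":[-0.1,-0.1,4],"twist":-2,"jaw":4.6},{"dp":[-0.1,-0.1,5],"twist":-2,"jaw":4.6},{"dp":[-0.1,-0.1,5],"twist":-2,"jaw":4.6},{"dp":[-0.1,-0.1,5],"twist":-2,"jaw":4.6}]' && python3 -c "
from h import *
go(449.3,-38.3,72.5,84)"
```

```text
time: 22.3
ee_pos: [449.7, -38.1, 91.1]
orientation: [0.001, 0.053, 0.999, 0.0]
force: [0.1, -0.1, -0.0]
opening: 46.1
gripper_force: 0.0
pos [449.7 -38.1  91.1] tilt [ 0.001  0.    -1.   ] yaw 83.97 dp [ 0.04 -0.03  1.86] twist -0.0 j [-0.03  0.27  0.06  2.14 -0.02  0.74  1.51]
```

```bash
python3 -m inch '[{"dp":[0,0,0.9],"twist":0,"jaw":4.6},{"dp":[0,0,1.8],"twist":0,"jaw":4.6},{"dp":[0,0,1.8],"twist":0,"jaw":4.6},{"dp":[0,0,1.8],"twist":0,"jaw":1},{"dp":[0,0,1.8],"twist":0,"jaw":1}]' 35 >/dev/null&& python3 -m inch '[{"dp":[0,0,0],"twist":0,"jaw":1},{"dp":[0,0,0],"twist":0,"jaw":1},{"dp":[0,0,0],"twist":0,"jaw":1},{"dp":[0,0,0],"twist":0,"jaw":1},{"dp":[0,0,0],"twist":0,"jaw":1}]' 35 && python3 -m inch '[{"dp":[0,0,-0.5],"twist":0,"jaw":1},{"dp":[0,0,-2],"twist":0,"jaw":1},{"dp":[0,0,-5],"twist":0,"jaw":1},{"dp":[0,0,-8],"twist":0,"jaw":1},{"dp":[0,0,-11],"twist":0,"jaw":1}]' 35
```

```text
time: 23.3
ee_pos: [449.0, -38.1, 72.3]
orientation: [0.0, 0.053, 0.999, 0.0]
force: [-0.4, 0.3, 1.3]
opening: 15.6
gripper_force: 35.0
time: 23.8
ee_pos: [447.7, -38.1, 182.7]
orientation: [-0.001, 0.053, 0.999, -0.0]
force: [0.5, -0.9, -3.9]
opening: 15.8
gripper_force: 35.0
```

```bash
python3 -m inch '[{"dp":[0,0,-1],"twist":3,"jaw":1},{"dp":[0,0,-2],"twist":8,"jaw":1},{"dp":[0,0,-2],"twist":15,"jaw":1},{"dp":[0,0,-2],"twist":23,"jaw":1},{"dp":[0,0,-2],"twist":31,"jaw":1}]' 35 >/dev/null
for i in 1 2 3; do python3 -m inch '[{"dp":[0,0,0],"twist":8,"jaw":1},{"dp":[0,0,0],"twist":16,"jaw":1},{"dp":[0,0,0],"twist":24,"jaw":1},{"dp":[0,0,0],"twist":32,"jaw":1},{"dp":[0,0,0],"twist":40,"jaw":1}]' 35 >/dev/null; done
python3 -m inch '[{"dp":[0,0,0],"twist":8,"jaw":1},{"dp":[0,0,0],"twist":16,"jaw":1},{"dp":[0,0,0],"twist":23,"jaw":1},{"dp":[0,0,0],"twist":28,"jaw":1},{"dp":[0,0,0],"twist":29,"jaw":1}]' 35; python3 -c "
from h import *
go(424,189,200,-96)"
```

```text
time: 26.3
ee_pos: [447.9, -38.1, 201.7]
orientation: [-0.0, 0.999, -0.053, -0.001]
force: [-0.2, 0.2, -3.7]
opening: 15.8
gripper_force: 35.0
pos [447.9 -38.1 201.7] tilt [-0.002  0.    -1.   ] yaw -96.11 dp [ -4.79 -22.32   0.17] twist -0.1 j [-0.23  0.1   0.27  2.04 -0.03  1.   -1.62]
```

```bash
python3 -m inch '[{"dp":[-0.3,-1.5,0],"twist":0,"jaw":1},{"dp":[-1.0,-4.5,0],"twist":0,"jaw":1},{"dp":[-1.7,-7.7,0],"twist":0,"jaw":1},{"dp":[-2.4,-11,0],"twist":0,"jaw":1},{"dp":[-3.1,-14,0],"twist":0,"jaw":1}]' 35 >/dev/null && python3 -m inch '[{"dp":[-0.7,-3,0],"twist":0,"jaw":1},{"dp":[-1.2,-5.5,0],"twist":0,"jaw":1},{"dp":[-1.6,-7.2,0],"twist":0,"jaw":1},{"dp":[-1.8,-8.1,0],"twist":0,"jaw":1},{"dp":[-1.8,-8.2,0],"twist":0,"jaw":1}]' && python3 -m inch '[{"dp":[0,0,0],"twist":0,"jaw":1},{"dp":[0,0,0],"twist":0,"jaw":1},{"dp":[0,0,0],"twist":0,"jaw":1},{"dp":[0,0,0],"twist":0,"jaw":1},{"dp":[0,0,0],"twist":0,"jaw":1}]'
python3 - <<'E'
from h import *
go(422.3,187.8,200,-96)
p,d=r.snapshot('wrist');s=r.read_state();W=cloud('wrist',d);R=rot(s);T=(W-np.array(s['ee_pos']))@R
save('w10.png',p)
z=W[...,2]
m=(z>258)&(z<275)&(d>0);k=m&(abs(T[...,0])<90)&(abs(T[...,1])<115)
print(k.sum(),np.round(np.percentile(T[k],[0.5,50,99.5],axis=0),1))
n,l,sst,c=cv2.connectedComponentsWithStats(k.astype(np.uint8))
for i in range(1,n):
    if sst[i,4]>300:
        q=T[l==i][:,:2].astype(np.float32);print(sst[i],cv2.minAreaRect(q),np.round(q.min(0),1),np.round(q.max(0),1),np.median(z[l==i]))
q,e=r.snapshot('scene');save('s10.png',q[120:320,120:340])
pos=np.vstack([cv2.resize(p,(480,360))]);save('v10.png',np.hstack([pos,cv2.resize(q[120:320,120:320],(320,360))]))
E
```

```text
time: 27.3
ee_pos: [422.8, 188.6, 201.9]
orientation: [0.0, 0.999, -0.051, -0.0]
force: [0.5, -0.1, -4.6]
opening: 15.8
gripper_force: 35.0
time: 27.8
ee_pos: [423.5, 187.4, 202.2]
orientation: [-0.0, 0.999, -0.053, 0.0]
force: [-0.2, 0.3, -3.8]
opening: 16.1
gripper_force: 35.0
pos [423.5 187.4 202.2] tilt [ 0.  0. -1.] yaw -96.06 dp [-0.12 -0.03  0.22] twist -0.1 j [-0.52  0.13  0.05  2.01 -0.01  1.01 -2.14]
30604 [[-41.2 -97.4 -69.8]
 [ 56.2  -1.1 -65.4]
 [ 73.3  96.2 -55.9]]
[   23   144   596   198 26542] ((34.2065315246582, -0.547882080078125), (78.37239837646484, 196.56068420410156), 0.014430859126150608) [ -5.  -98.8] [73.4 97.7] 267.7008343282365
[281 306  21  36 467] ((4.174304962158203, -9.489991188049316), (6.516982078552246, 17.496231079101562), 63.538246154785156) [ -5.1 -16.1] [11.2 -8.4] 266.345245604901
[340 306  21  36 475] ((4.514200687408447, 8.350823402404785), (16.98065948486328, 6.379274368286133), 27.548723220825195) [-4.5  7.2] [11.2 14.9] 266.277743703579
[  70  377   43   48 1533] ((-30.203083038330078, -94.52233123779297), (7.417114734649658, 33.745059967041016), 87.43436431884766) [-47.  -98.8] [-13.3 -91.2] 265.9253455722655
[ 529  377   43   48 1525] ((-30.341737747192383, 94.00126647949219), (32.954200744628906, 7.901632308959961), 1.5532087087631226) [-46.7  89.7] [-13.8  97.7] 265.8368798112072
```

View pics/v10.png

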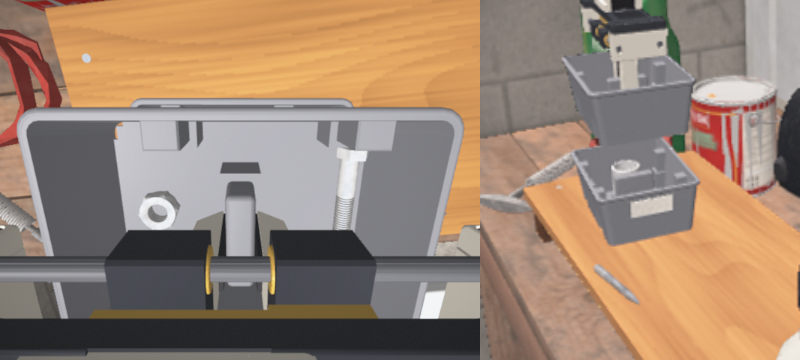

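Picture: the upper tray is held level with fasteners inside (nut (158,210), bolt (348,190)), and its card is now away from the scene camera. The pipe stands upright in the lower tray.

```bash
python3 -m inch '[{"dp":[0,0.1,0.8],"twist":0,"jaw":1},{"dp":[0,0.1,2.2],"twist":0,"jaw":1},{"dp":[0,0.1,3.8],"twist":0,"jaw":1},{"dp":[0,0.1,5],"twist":0,"jaw":1},{"dp":[0,0.1,5.2],"twist":0,"jaw":1}]' 35 && python3 -m inch '[{"dp":[0,0,0.2],"twist":0,"jaw":1},{"dp":[0,0,0.4],"twist":0,"jaw":1},{"dp":[0,0,0.6],"twist":0,"jaw":1},{"dp":[0,0,0.7],"twist":0,"jaw":1},{"dp":[0,0,0.7],"twist":0,"jaw":1}]' && python3 -c "
from h import *
go(423.3,186.2,130.4,-96)"
```

```text
time: 28.4
ee_pos: [421.9, 186.1, 148.3]
orientation: [0.001, 0.999, -0.052, -0.002]
force: [-0.7, -0.1, -3.4]
opening: 15.9
gripper_force: 35.0
time: 28.9
ee_pos: [423.3, 186.8, 143.2]
orientation: [-0.0, 0.999, -0.053, 0.0]
force: [0.5, -0.5, -3.6]
opening: 15.8
gripper_force: 35.0
pos [423.3 186.8 143.2] tilt [ 0.  0. -1.] yaw -96.02 dp [0.   0.07 1.28] twist -0.0 j [-0.52  0.2   0.05  2.07 -0.01  0.87 -2.14]
```

```bash
python3 -m inch '[{"dp":[0,0,0.3],"twist":0,"jaw":1},{"dp":[0,0,0.6],"twist":0,"jaw":1},{"dp":[0,0,0.9],"twist":0,"jaw":1},{"dp":[0,0,1.1],"twist":0,"jaw":1},{"dp":[0,0,1.15],"twist":0,"jaw":1}]' 35 && python3 -m inch '[{"dp":[0,0,0.05],"twist":0,"jaw":1},{"dp":[0,0,0.1],"twist":0,"jaw":1},{"dp":[0,0,0.1],"twist":0,"jaw":1},{"dp":[0,0,0.15],"twist":0,"jaw":1},{"dp":[0,0,0.15],"twist":0,"jaw":1}]'
```

```text
time: 29.4
ee_pos: [423.0, 186.6, 131.2]
orientation: [0.0, 0.999, -0.053, -0.0]
force: [-0.5, 0.7, -3.6]
opening: 15.9
gripper_force: 35.0
time: 29.9
ee_pos: [423.4, 186.9, 130.3]
orientation: [-0.0, 0.999, -0.053, 0.0]
force: [0.3, 0.1, -2.3]
opening: 15.7
gripper_force: 35.0
```

```bash
python3 -m inch '[{"dp":[0,0,0.05],"twist":0,"jaw":1},{"dp":[0,0,0.1],"twist":0,"jaw":1},{"dp":[0,0,0.1],"twist":0,"jaw":1},{"dp":[0,0,0.1],"twist":0,"jaw":1},{"dp":[0,0,0.1],"twist":0,"jaw":1}]'
```

```text
time: 30.4
ee_pos: [423.4, 186.9, 130.2]
orientation: [-0.0, 0.999, -0.053, 0.0]
force: [-4.8, -1.4, 9.3]
opening: 15.9
gripper_force: 35.0
```

```bash
python3 -m inch '[{"dp":[0,0,-0.05],"twist":0,"jaw":1},{"dp":[0,0,-0.05],"twist":0,"jaw":3.5},{"dp":[0,0,-0.05],"twist":0,"jaw":4.4},{"dp":[0,0,-0.05],"twist":0,"jaw":4.4},{"dp":[0,0,-0.05],"twist":0,"jaw":4.4}]' && python3 -m inch '[{"dp":[0,0,-0.5],"twist":0,"jaw":4.4},{"dp":[0,0,-2],"twist":0,"jaw":4.4},{"dp":[0,0,-5],"twist":0,"jaw":4.4},{"dp":[0,0,-9],"twist":0,"jaw":4.4},{"dp":[0,0,-13],"twist":0,"jaw":4.4}]' && python3 -m inch '[{"dp":[0,0,-4],"twist":0,"jaw":4.4},{"dp":[0,0,-4],"twist":0,"jaw":4.4},{"dp":[0,0,-4],"twist":0,"jaw":4.4},{"dp":[0,0,-4],"twist":0,"jaw":4.4},{"dp":[0,0,-4],"twist":0,"jaw":4.4}]'
python3 - <<'E'
from h import *
p,d=r.snapshot('wrist');W=cloud('wrist',d);z=W[...,2]
m=(z>186)&(z<204)&(abs(W[...,0]-423)<85)&(abs(W[...,1]-187)<110)&(d>0)
q=W[m];print(m.sum(),cv2.minAreaRect(q[:,:2].astype(np.float32)))
for xs in (0,1):
  for ys in (0,1):
    k=((q[:,0]>423)==xs)&((q[:,1]>187)==ys);print(xs,ys,k.sum(),np.round(np.percentile(q[k][:,2],[50,90]),1))
s,_=r.snapshot('scene')
save('v11.png',np.hstack([cv2.resize(p,(440,330)),cv2.resize(s[150:330,120:330],(360,330))]))
st()
E
```

```text
time: 30.9
ee_pos: [423.4, 186.8, 129.5]
orientation: [-0.0, 0.999, -0.053, 0.0]
force: [-0.5, 1.0, 0.4]
opening: 41.8
gripper_force: 0.0
time: 31.4
ee_pos: [422.8, 186.5, 261.0]
orientation: [0.0, 0.999, -0.053, -0.0]
force: [0.1, 0.2, -0.5]
opening: 43.9
gripper_force: 0.0
time: 31.9
ee_pos: [422.3, 186.3, 298.2]
orientation: [0.001, 0.999, -0.053, -0.001]
force: [-0.3, -0.4, 0.0]
opening: 44.1
gripper_force: 0.0
8644 ((423.85699462890625, 187.35267639160156), (196.21376037597656, 145.14459228515625), 83.98849487304688)
0 0 1839 [194.4 197.3]
0 1 1798 [193.7 197.4]
1 0 2439 [196.1 197.5]
1 1 2568 [196.  197.6]
32.0 [422.6 186.5 298.4] [ 6.000e-04  9.986e-01 -5.250e-02 -1.000e-03] [ 0.4  0.3 -0.6] 43.8 0.0
```

View pics/v11.png

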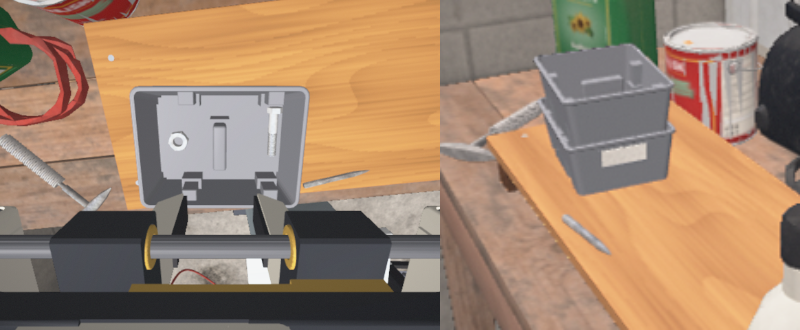

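The upper tray stands level: its rim is at about 197 mm in all four corners (196 expected). It is centred, both fasteners are inside it, and only the lower card faces the scene camera.

```bash
python3 -c "
from plant import r
print(r.sign_off())"
```

```text
the job is handed in; nothing more can be done
None
```

The job is done and handed in at about 32 s: the pipe stands upright in the lower tray, and the upper tray stands level on the lugs above it, turned half round, with both fasteners still inside.

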